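# Lock a row of optics carriers in the clamping nest with its wedge

### The arm

A 6-joint arm with a two-finger parallel gripper is mounted at the origin on the work surface. World frame = base frame: x ahead of the robot, y to its left, z up, the work surface at z = 0. Lengths are in mm, angles in rad, forces in N, time in s.
With the tool pointing down it reaches from about 400 to 925 mm from the base axis. Payload 3.4 kg.
Tool frame: the origin (TCP) lies between the finger pads; the fingertips stand 19 mm ahead of it and the grasp point (between the pads) is the TCP; z points along the fingers, y is the line along which they close (so a half turn about z gives the same grasp; the last joint's range is limited). The gripper opens to 85 mm and grips with 20 to 120 N. Pads are 22 mm wide; open, the fingers measure 114 mm over their backs; the gripper's body (76 mm by 85 mm) begins 54 mm behind the grasp point. The pads swing forward as they close: fully open they stand 13 mm farther back than shut.
Start: joints at [1.24, 0.307, 1.506, -0, 1.328, -0.073], TCP at [146.622, 555.998, 250.305] pointing down, gripper open.
Joint ranges: [-3.12, 3.12], [-1.05, 2.28], [0.14, 2.33], [-1.42, 4.57], [0.1, 2.73], [-2.68, 2.68]. Speed limits (rad/s): [2.57, 2.57, 3.14, 3.14, 3.14, 3.14].

### API

Orientations are given as a rotation vector (axis times angle).
In Python, from station import ctrl, vision gives the robot as it stands.
- The arm moves only by the tool carry_out, never from a script. Its argument "targets" is a list of rows, each a list of 5 numbers: the shift along the tool's x, y, z in units of 30 mm (1.0 is 30 mm), then the turn about the tool's z in units of 6 degrees (1.0 is 6 degrees), then the opening, from -1 (shut) to 1 (fully open). In form: [[x, y, z, twist, jaw], ...]. A call has exactly 8 rows; each row is the pose to reach, as a shift and turn from the pose commanded when the call began, along the tool's axes at that moment; what a row does not reach only later rows make up. A row lasts 1/12 s, in which the tool goes at most 41.7 mm and 7.16 degrees, less where a joint would pass 70% of its speed; a pose out of reach is approached as far as the arm can. A call with a gripper value outside its range is refused whole. The fingers move at their own pace and stop on an object; "grip_force" is the grip in N (left out, the last holds). Time passes only in rows, so rows that repeat a pose let the fingers close, or fill a call up. It gives the time, the measured TCP pose, the force, the opening and the grip force at its end, in the units of the state.
- ctrl.get_obs(): the state, without advancing time (a new reading comes with each control period).
- vision.capture(name): name is "scene" or "top" or "wrist"; returns the picture (400x640x3 uint8, blue, green, red); there is no depth.
- vision.get_calibration(name): a dict with "K" (3x3 intrinsics, pixels), "eye" and "rotation" of the camera in the world. Camera axes: x right, y down, z forward; pixel columns grow to the right and rows downward; lengths in mm; the calibration is good to about 2 mm. The wrist camera is an equidistant fisheye: a pixel r from the principal point sees the ray r / f radians off the axis. A picture is of the moment at which its call begins: read the wrist's pose just before it. get_calibration takes no time and is no camera call; for the wrist camera it gives the pose at the moment of the call.
- ctrl.job_done(): hands the job in; it is judged then, once.
The state is a dict: "clock": time; "joint_pos": joint angles; "qd": joint speeds; "effort": joint torques, N m; "eef_pos": TCP position; "ee_rot": TCP orientation; "contact_force": force on the tool from outside, world axes, zero at the start; "ft_torque": the same for the moment, N m; "finger_gap": finger opening in mm; "grip_force": force on a finger pad.
Only numpy, scipy, OpenCV 4.12 (cv2) and the standard library are available. Lean on these libraries where they do the work, as an engineer would, in place of code of your own. Each camera call takes 0.05 s, during which the arm holds its last target. There are 200 camera calls.

### The job

Fold the front panel of the nest's dust cover back until it lies flat on the rear panel. Then take the steel wedge with the finger tab from the bench and push it thin end first along the slot between the last carrier and the slanted jaw until it jams and the whole row is locked tight against the stop, firmly but without forcing it. Leave the wedge in place lying flat, and do not disturb the other things on the bench.

Things in the scene. Friction and masses are not known exactly. Their poses are not given: they have to be found in the camera images.
- nest: Aluminium clamping nest fixed to the bench. Origin: underside, on its channel's centre line. x: drive direction of the wedge, away from the robot (yaw within 0.3 rad); y: along the row, towards the slot. Plate top at z 12 mm, over x -62 to 62, y -105 to 120, and a tongue x -122 to -62, y 45 to 120 that leads to the slot. Walls beside the carriers: x +-26 to +-34, y -65 to 50, tops at z 36.
- slot_mouth (a point): On the plate top in the wide mouth of the slot, robot side (nest x -37, y 73.5, z 12 mm). Slot: open at both ends, between carrier 5 and the jaw, a steel block 20 mm high on the plate, x -37 to 37, whose slanted face lies at nest y = 76 - 0.14 x (mm): the slot narrows along +x. The mouth starts about 14 to 15 mm wide, for the wedge's 8.3 mm thin end.
- stop: Steel stop block, 50 x 20 x 22 mm, screwed to the plate at the far (-y) end of the channel, set anywhere within 3 mm. Origin: centre of underside; axes as the nest's. The row bears on its +y face, 10 mm from the origin.
- carrier_1: First of five like carriers, beside the stop: aluminium block 50 (x) x 24 (y, along the row) x 22 mm high with a tile and lens on top (to 31 mm), 75 g, loose on the plate. Origin: centre of underside. They start with gaps of 0.2 to 5 mm, 4 to 9 mm in all, which the wedge closes as it goes in: some 2 to 5 N on its butt, then the force rises steeply as the row packs.
- carrier_5: Last of the five carriers, beside the slot; same block. The wedge's straight side slides along its +y face, 12 mm from its origin. More than 100 N on it would strain its optics.
- wedge: Steel wedge on the bench, 110 mm long (x) x 24 high, 0.34 to 0.46 kg. Origin: centre of underside, mid-length. +x: thin end, 8.3 mm; butt at x -55, 23.7 mm. Straight side y = -8, tapered side y = 8 - 0.14 x (mm). On top in the middle a finger tab, 34 (x) x 14 (y) mm, z 24 to 58. In the slot its axes lie as the nest's. It jams at nest x -15 to 25 and holds itself; 12 to 20 N on the butt locks it.
- cover_front (a joint): Angle (rad) of the cover's front panel on the rear one: 0 in one plane (shut over row and slot), 3.13 folded flat on it. Starts ajar, 0.9 to 1.3. Stiff hinge, stays where left; 1 to 2 N at the edge moves it. Axis along nest x at nest y -3.5, z 65.5 mm; panel 80 mm wide (x -40 to 40), 85 mm hinge to edge, 5 mm thick. Positive lifts the edge up and over towards nest -y.
- cover_rear (a joint): Angle (rad) of the rear panel on the nest: 0 = level on its posts, as at the start, kept there by its weight; its top is at z 65 mm over nest y -90 to -5. Hinge along nest x at nest y -94, z 62.5 mm.
- cover_edge (a point): Middle of the free edge of the front panel.
- gauge_bar: Bystander: parallel steel bar 110 x 16 x 20 mm without a tab, lying on the bench. Origin: centre of underside.
- jar: Bystander: amber glass jar, 48 mm across, 62 mm high, standing. Origin: centre of underside.
- driver: Bystander: black-handled screwdriver, 170 mm, lying on the bench along its x.
Mind the look-alikes: they are no part of the job. What is shaped like the carrier_5 but red is not meant.

How it is judged:
By the outcome, as a careful person would: the job done as asked, in the order asked, and still so for the second after the job is handed in, with the robot touching nothing.
It also fails if it takes over 72 s, if anything falls off the work surface, if the arm or the gripper's body presses on something with over 40 N, if the wrist force passes 120 N, or if a joint passes its speed limit or range.

## Working session

There is one attempt and no reset: what is moved stays moved. The work goes in short steps, Python scripts to look and compute and a tool call to move; the robot and the scene stay as the last step left them, time stands still between calls to the robot, and variables do not carry over. Pictures are saved under pics/ and viewed, at most 10 in all, crops included, and the job is handed in when it is done.

Besides the shell and the picture viewer there is one more tool, called after ">>>" as name(argument=value, ...) on one line, values as JSON. carry_out: Moves the arm, as the interface text tells. Its arguments: {"type":"object","properties":{"targets":{"type":"array"},"grip_force":{"type":"number"}},"required":["targets"]}

```bash
mkdir -p pics; ls
cat > h.py <<'E'
import numpy as np, cv2
from station import ctrl, vision
from scipy.spatial.transform import Rotation as R
def ray(cal,u,v,fish=False):
    K=np.array(cal["K"]);x=(u-K[0,2])/K[0,0];y=(v-K[1,2])/K[1,1]
    if fish:
        r=np.hypot(x,y); d=np.array([x/r*np.sin(r),y/r*np.sin(r),np.cos(r)]) if r>1e-9 else np.array([0,0,1.])
    else:
        d=np.array([x,y,1.]);d/=np.linalg.norm(d)
    return np.array(cal["eye"]),np.array(cal["rotation"])@d
def onz(cal,u,v,z,fish=False):
    e,d=ray(cal,u,v,fish);return e+d*(z-e[2])/d[2]
def proj(cal,p):
    K=np.array(cal["K"]);q=np.array(cal["rotation"]).T@(np.array(p)-np.array(cal["eye"]));return (K@(q/q[2]))[:2]
E
python3 - <<'E'
from h import *
for n in ("scene","top"):
    c=vision.get_calibration(n);print(n,c)
    im=vision.capture(n);cv2.imwrite(f"pics/{n}0.png",im)
    if n=="top":cv2.imwrite("pics/top0b.png",cv2.resize(im,(800,500)))
    else: cv2.imwrite("pics/scene0b.png",cv2.resize(im,(800,500)))
print(ctrl.get_obs())
E
```

```text
pics
scene {'K': array([[365.5217751 ,   0.        , 317.27608392],
       [  0.        , 365.5217751 , 193.58989136],
       [  0.        ,   0.        ,   1.        ]]), 'eye': array([1204.57613081, -400.85529137,  547.36561765]), 'rotation': array([-1.94248896, -1.08460829,  0.57868921])}
top {'K': array([[512.92449242,   0.        , 326.45210672],
       [  0.        , 512.92449242, 201.71623703],
       [  0.        ,   0.        ,   1.        ]]), 'eye': array([ 412.10538533,  -41.79061887, 1194.61104405]), 'rotation': array([-2.09060991,  2.14956564, -0.20458022])}
{'clock': 0.1, 'joint_pos': array([ 1.23952081e+00,  3.07504633e-01,  1.50755819e+00,  7.79603848e-06,
        1.32838902e+00, -7.34943678e-02]), 'qd': array([-0.00172959, -0.00103869, -0.00043905,  0.00060482,  0.00073366,
        0.00079812]), 'effort': array([-1.15048650e-03, -4.58527386e+01, -2.52607512e+01, -2.00203340e-04,
        5.71981596e-03, -1.06541822e-05]), 'eef_pos': array([146.4119022 , 555.43182327, 249.46359933]), 'ee_rot': array([-4.03755232e-01, -3.11515384e+00,  2.85806916e-03]), 'contact_force': array([ 0.06316917,  0.00033712, -0.12523197]), 'ft_torque': array([0.00039969, 0.00367474, 0.0335428 ]), 'grip_force': 0.0, 'finger_gap': 85.61787019207397}
```

View pics/top0b.png

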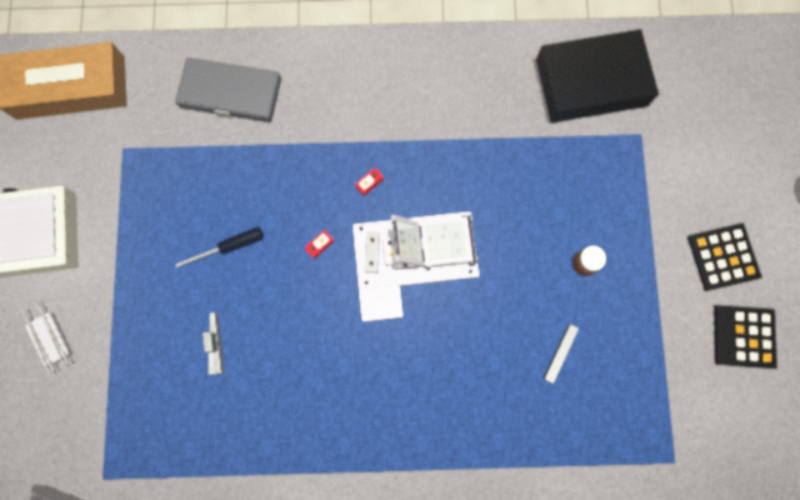

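View pics/scene0b.png

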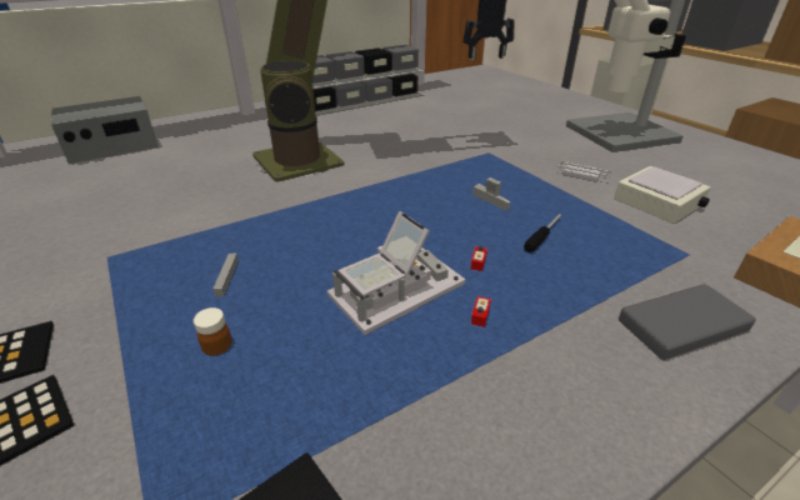

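The top view shows the nest at (415,255), with the tongue towards the robot and the jaw on the left. The tabbed wedge is at (212,343). Look-alikes are the gauge bar at (561,353), which has no tab, and the red carriers at (369,181) and (319,243). I choose the wedge and check it in a close crop with masks.

```bash
sed -i 's/np.array(cal\["rotation"\])/R.from_rotvec(np.array(cal["rotation"])).as_matrix()/' h.py
python3 - <<'E'
from h import *
im=cv2.imread("pics/top0.png");c=vision.get_calibration("top")
a=cv2.resize(im[240:310,140:210],(400,400),interpolation=cv2.INTER_CUBIC)
b=cv2.resize(im[165:265,275:390],(460,400),interpolation=cv2.INTER_CUBIC)
cv2.imwrite("pics/crop1.png",cv2.resize(np.hstack([a,b]),(800,372)))
hsv=cv2.cvtColor(im,cv2.COLOR_BGR2HSV)
m=((hsv[...,1]<90)&(hsv[...,2]>60)).astype(np.uint8)*255
box=np.zeros_like(m);box[125:370,100:515]=255;m&=box
cs,_=cv2.findContours(m,cv2.RETR_EXTERNAL,cv2.CHAIN_APPROX_NONE)
for k in cs:
    if cv2.contourArea(k)>60:
        r=cv2.minAreaRect(k);print(r,cv2.contourArea(k))
        ap=cv2.approxPolyDP(k,2.0,True)[:,0]
        print([(tuple(p.tolist()),onz(c,*p,12)[:2].round().tolist()) for p in ap])
E
```

```text
((448.6916198730469, 282.58941650390625), (9.72636604309082, 49.77965545654297), 25.016895294189453) 429.0
[((457, 259), [500.0, -341.0]), ((453, 262), [494.0, -331.0]), ((435, 301), [407.0, -284.0]), ((440, 306), [396.0, -295.0]), ((443, 306), [395.0, -301.0]), ((462, 265), [486.0, -351.0])]
((169.19512939453125, 274.2560729980469), (50.24635314941406, 14.466531753540039), 83.6598129272461) 532.5
[((169, 249), [542.0, 322.0]), ((167, 264), [507.0, 325.0]), ((162, 266), [503.0, 337.0]), ((162, 275), [482.0, 336.0]), ((166, 283), [464.0, 326.0]), ((166, 299), [428.0, 325.0]), ((178, 297), [432.0, 298.0]), ((174, 253), [532.0, 310.0])]
((471.50006103515625, 208.00001525878906), (21.920310974121094, 27.577163696289062), 45.0) 478.0
[((481, 198), [641.0, -408.0]), ((471, 196), [647.0, -385.0]), ((464, 200), [638.0, -368.0]), ((458, 207), [621.0, -353.0]), ((459, 215), [602.0, -353.0]), ((466, 220), [590.0, -369.0]), ((479, 216), [599.0, -400.0]), ((485, 207), [620.0, -416.0])]
((173.9378662109375, 198.84910583496094), (5.765639305114746, 72.77760314941406), 67.61986541748047) 229.5
[((20
[... 921 characters left out ...]
.0, -3.0]), ((282, 179), [700.0, 59.0]), ((290, 257), [515.0, 43.0]), ((321, 254), [520.0, -29.0]), ((322, 228), [581.0, -33.0]), ((383, 221), [593.0, -175.0])]
((295.2458801269531, 144.7950897216797), (14.084057807922363, 23.94289779663086), 50.19443130493164) 82.5
[((300, 133), [813.0, 14.0]), ((306, 140), [795.0, 0.0]), ((299, 133), [813.0, 17.0]), ((283, 147), [779.0, 56.0]), ((290, 156), [756.0, 39.0]), ((306, 145), [783.0, 0.0]), ((292, 156), [756.0, 34.0]), ((283, 147), [779.0, 56.0]), ((289, 141), [794.0, 41.0]), ((291, 142), [791.0, 36.0]), ((287, 147), [779.0, 46.0]), ((290, 150), [771.0, 39.0]), ((298, 145), [783.0, 20.0]), ((296, 140), [796.0, 24.0]), ((291, 140), [796.0, 36.0])]
```

View pics/crop1.png

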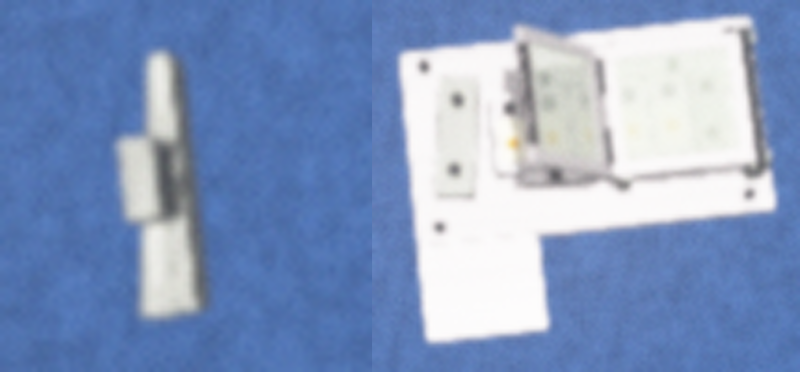

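The crop confirms the wedge: tab on top, thin end facing away from the robot. Next I fit the nest and wedge poses and plan the cover sweep.

```bash
cat >> h.py <<'E'
import json,os
def nestpose(): return json.load(open("nest.json"))
def n2w(p):
    o=nestpose();c,s=np.cos(o[2]),np.sin(o[2]);return np.array([o[0]+c*p[0]-s*p[1],o[1]+s*p[0]+c*p[1],p[2]])
def w2n(p):
    o=nestpose();c,s=np.cos(o[2]),np.sin(o[2]);d=np.array(p[:2])-o[:2];return np.array([c*d[0]+s*d[1],-s*d[0]+c*d[1],p[2]])
def rows(pts,yaw):
    """pts: world TCP; yaw of work axes (tool y -> work y). prints rows in units from the present pose"""
    o=ctrl.get_obs();r=R.from_rotvec(o["ee_rot"]).as_matrix()
    a=np.arctan2(r[1,1],r[0,1])-np.pi/2
    print("t",round(o["clock"],2),"tcp",o["eef_pos"].round(1),"tool yaw",round(a,3),"F",o["contact_force"].round(1),"gap",round(float(o["finger_gap"]),1),"tilt",r[:,2].round(3))
    for p in pts: print((r.T@(np.array(p)-o["eef_pos"])/30).round(3), "twist",round(np.degrees(a-yaw)/6,2))
E
python3 - <<'E'
from h import *
c=vision.get_calibration("top")
px=[(290,257),(321,254),(282,179),(383,221),(376,169)]
N=np.array([[-122,120],[-122,45],[62,120],[-62,-105],[62,-105]],float)
W=np.array([onz(c,*p,8)[:2] for p in px])
z=(N-N.mean(0))@[1,1j];w=(W-W.mean(0))@[1,1j]
k=(w*z.conj()).sum()/(abs(z)**2).sum();yaw=np.angle(k)
o=W.mean(0)@[1,1j]-np.exp(1j*yaw)*(N.mean(0)@[1,1j])
print("scale",abs(k),"res",abs(w-z*np.exp(1j*yaw)).round(1))
json.dump([o.real,o.imag,yaw],open("nest.json","w"));print(nestpose())
# wedge: straight bottom edge z0, tapered top edge z24, tab top left corners z58
for p,h in [((178,297),0),((174,253),0),((166,299),24),((169,249),24),((162,266),58),((162,275),58)]: print(p,onz(c,*p,h)[:2].round(1))
rows([n2w([0,y,z+19]) for y,z in [(95,200),(95,106),(12,106),(-30,106)]],yaw)
E
```

```text
scale 1.0063284641987642 res [1.4 2.5 1.6 0.9 1.5]
[647.681590526829, -65.56861697285272, 0.08124913302654009]
(178, 297) [432.1 301.3]
(174, 253) [533.2 313.4]
(166, 299) [428.  321.2]
(169, 249) [540.3 318. ]
(162, 266) [499.4 321.8]
(162, 275) [479.7 321.2]
t 0.1 tcp [146.4 555.4 249.5] tool yaw -0.258 F [ 0.1  0.  -0.1] gap 85.6 tilt [-0.001 -0.002 -1.   ]
[-20.381 -12.768   1.036] twist -3.24
[-20.382 -12.762   4.17 ] twist -3.24
[-21.302 -15.371   4.174] twist -3.24
[-21.767 -16.692   4.177] twist -3.24
```

>>> carry_out(targets=[[-1, -0.6, 0, -0.5, -1], [-2, -1.3, 0, -1, -1], [-3.1, -2, 0, -1.5, -1], [-4.2, -2.7, 0, -2, -1], [-5.4, -3.4, 0, -2.5, -1], [-6.6, -4.1, 0, -3, -1], [-7.8, -4.8, 0, -3.24, -1], [-9, -5.6, 0, -3.24, -1]], grip_force=40)

```text
clock: 0.77
eef_pos: [364.9, 324.4, 250.1]
ee_rot: [0.13, -3.139, -0.0]
contact_force: [0.7, 0.6, 0.1]
finger_gap: 0.1
grip_force: 0.0
```

Run:
```python
from h import *
rows([n2w([0,y,z+19]) for y,z in [(95,200),(95,106),(12,106),(-30,106)]],nestpose()[2])
```

```text
t 0.77 tcp [364.9 324.4 250.1] tool yaw 0.083 F [0.7 0.6 0.1] gap 0.1 tilt [-0.  0. -1.]
[ -8.323 -10.569   1.036] twist 0.02
[ -8.323 -10.57    4.17 ] twist 0.02
[ -8.318 -13.336   4.17 ] twist 0.02
[ -8.316 -14.736   4.17 ] twist 0.02
```

>>> carry_out(targets=[[-0.8, -1, 0, 0, -1], [-1.7, -2.1, 0, 0, -1], [-2.5, -3.2, 0, 0, -1], [-3.3, -4.3, 0, 0, -1], [-4.2, -5.4, 0, 0, -1], [-5, -6.5, 0, 0, -1], [-5.8, -7.5, 0, 0, -1], [-6.5, -8.4, 0, 0, -1]])

```text
clock: 1.43
eef_pos: [579.9, 88.3, 249.9]
ee_rot: [0.126, -3.139, 0.0]
contact_force: [-0.3, 0.6, -0.6]
finger_gap: -0.1
grip_force: 0.0
```

Run:
```python
from h import *
rows([n2w([0,y,z+19]) for y,z in [(95,200),(95,106),(12,106),(-30,106)]],nestpose()[2])
```

```text
t 1.43 tcp [579.9  88.3 249.9] tool yaw 0.08 F [-0.3  0.6 -0.6] gap -0.1 tilt [-0. -0. -1.]
[-1.837 -2.127  1.028] twist -0.01
[-1.838 -2.126  4.162] twist -0.01
[-1.84  -4.892  4.162] twist -0.01
[-1.842 -6.292  4.163] twist -0.01
```

>>> carry_out(targets=[[-0.8, -1, 0.3, 0, -1], [-1.5, -1.8, 0.8, 0, -1], [-1.85, -2.1, 1.5, 0, -1], [-1.85, -2.1, 2.3, 0, -1], [-1.85, -2.1, 3.2, 0, -1], [-1.85, -2.1, 4.0, 0, -1], [-1.85, -2.1, 4.16, 0, -1], [-1.85, -2.1, 4.16, 0, -1]])

```text
clock: 2.1
eef_pos: [637.1, 32.3, 122.9]
ee_rot: [0.128, -3.133, -0.001]
contact_force: [0.3, 0.3, -0.3]
finger_gap: 0.2
grip_force: 0.0
```

>>> carry_out(targets=[[0, -0.4, 0, 0, -1], [0, -0.8, 0, 0, -1], [0, -1.2, 0, 0, -1], [0, -1.5, 0, 0, -1], [0, -1.8, 0, 0, -1], [0, -2.1, 0, 0, -1], [0, -2.4, 0, 0, -1], [0, -2.7, 0, 0, -1]])

```text
clock: 2.77
eef_pos: [647.0, -49.0, 130.4]
ee_rot: [-0.127, 3.134, -0.0]
contact_force: [-7.3, 2.9, 24.9]
finger_gap: 0.0
grip_force: 13.3
```

Run:
```python
from h import *
rows([n2w([0,y,z+19]) for y,z in [(12,106),(-30,106),(-45,86),(-55,71)]],nestpose()[2])
im=vision.capture("scene");cv2.imwrite("pics/s1.png",cv2.resize(im[140:280,220:420],(800,560)))
```

```text
t 2.77 tcp [647.  -49.  130.4] tool yaw 0.081 F [-7.3  2.9 24.9] gap 0.0 tilt [ 0.005  0.    -1.   ]
[ 0.023 -0.152  0.181] twist -0.0
[ 0.023 -1.552  0.182] twist -0.0
[ 0.026 -2.052  0.849] twist -0.0
[ 0.029 -2.385  1.349] twist -0.0
```

View pics/s1.png

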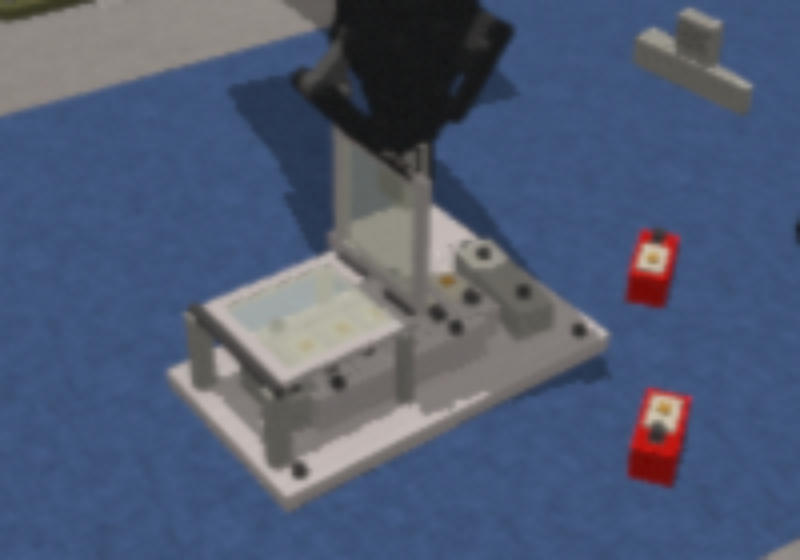

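The panel stands near vertical, with its edge at crop (385,160), and it touches the gripper's knuckles: the upward force is 25 N. I raise the tool before sweeping on.

>>> carry_out(targets=[[0, 0.1, -0.4, 0, -1], [0, 0.2, -0.8, 0, -1], [0, 0.2, -1.1, 0, -1], [0, 0.1, -1.1, 0, -1], [0, 0, -1.1, 0, -1], [0, -0.2, -1.1, 0, -1], [0, -0.4, -1.1, 0, -1], [0, -0.6, -1.1, 0, -1]])

```text
clock: 3.48
eef_pos: [646.7, -66.9, 157.5]
ee_rot: [0.128, -3.137, -0.0]
contact_force: [-0.3, 0.9, -1.2]
finger_gap: -0.0
grip_force: 0.2
```

Run:
```python
from h import *
rows([n2w([0,y,z+19]) for y,z in [(-15,125),(-30,115),(-45,92),(-58,71)]],nestpose()[2])
```

```text
t 3.48 tcp [646.7 -66.9 157.5] tool yaw 0.082 F [-0.3  0.9 -1.2] gap -0.0 tilt [-0.002  0.    -1.   ]
[-0.036 -0.459  0.45 ] twist 0.0
[-0.036 -0.959  0.783] twist 0.0
[-0.037 -1.459  1.55 ] twist 0.0
[-0.038 -1.893  2.249] twist 0.0
```

>>> carry_out(targets=[[0, -0.3, 0, 0, -1], [0, -0.6, 0.15, 0, -1], [0, -0.9, 0.4, 0, -1], [0, -1.1, 0.65, 0, -1], [0, -1.3, 0.9, 0, -1], [0, -1.45, 1.15, 0, -1], [0, -1.57, 1.35, 0, -1], [0, -1.65, 1.5, 0, -1]])

```text
clock: 4.15
eef_pos: [650.7, -116.1, 112.1]
ee_rot: [0.127, -3.137, -0.001]
contact_force: [-0.1, 0.0, 1.2]
finger_gap: 0.2
grip_force: 0.1
```

Run:
```python
from h import *
rows([n2w([0,y,z+19]) for y,z in [(-55,77),(-58,71)]],nestpose()[2])
im=vision.capture("scene");cv2.imwrite("pics/s2.png",cv2.resize(im[140:280,220:420],(800,560)))
```

```text
t 4.15 tcp [ 650.7 -116.1  112.1] tool yaw 0.081 F [-0.1  0.   1.2] gap 0.2 tilt [-0.002  0.    -1.   ]
[-0.039 -0.147  0.537] twist -0.0
[-0.039 -0.248  0.737] twist -0.0
```

View pics/s2.png

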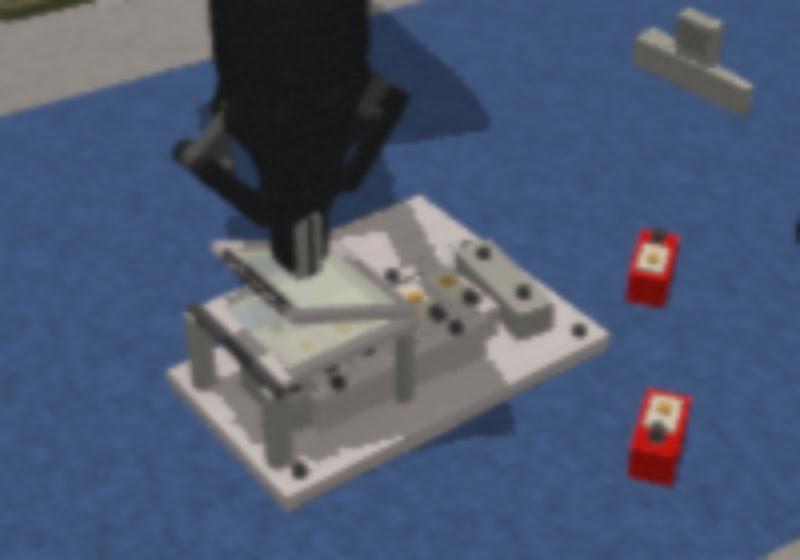

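The panel is folding over well, at about 150° with the fingertip at (305,265). I press on down.

>>> carry_out(targets=[[0, -0.1, 0.15, 0, -1], [0, -0.15, 0.3, 0, -1], [0, -0.2, 0.4, 0, -1], [0, -0.25, 0.5, 0, -1], [0, -0.25, 0.55, 0, -1], [0, -0.25, 0.6, 0, -1], [0, -0.25, 0.65, 0, -1], [0, -0.25, 0.68, 0, -1]])

```text
clock: 4.87
eef_pos: [651.8, -123.0, 93.1]
ee_rot: [-0.128, 3.139, 0.0]
contact_force: [0.2, -0.8, -0.3]
finger_gap: -0.0
grip_force: 0.0
```

>>> carry_out(targets=[[0, 0, 0.03, 0, -1], [0, 0, 0.06, 0, -1], [0, 0, 0.09, 0, -1], [0, 0, 0.12, 0, -1], [0, 0, 0.15, 0, -1], [0, 0, 0.18, 0, -1], [0, 0, 0.18, 0, -1], [0, 0, 0.18, 0, -1]])

```text
clock: 5.53
eef_pos: [652.0, -123.1, 90.4]
ee_rot: [-0.128, 3.137, -0.001]
contact_force: [-4.6, 0.8, 13.1]
finger_gap: 0.0
grip_force: 6.6
```

>>> carry_out(targets=[[0, 0, -0.3, 0, -1], [0, 0, -1, 0, -1], [0, 0, -2, 0, -1], [0, 0.5, -3.2, 0, -0.5], [0.2, 1.5, -4.4, 0, 0], [0.5, 2.6, -5.2, 0, 0.2], [1, 3.5, -5.5, 0, 0.2], [1, 3.7, -5.5, 0, 0.2]])

```text
clock: 6.2
eef_pos: [611.6, -10.8, 257.3]
ee_rot: [-0.132, 3.134, 0.003]
contact_force: [0.3, -0.5, -0.0]
finger_gap: 50.9
grip_force: 0.0
```

Run:
```python
from h import *
c=vision.get_calibration("wrist");im=vision.capture("wrist");cv2.imwrite("pics/w1.png",im)
t=vision.capture("top");cv2.imwrite("pics/t1.png",t)
print(c)
cv2.imwrite("pics/w1b.png",cv2.resize(im,(800,500)))
rows([],0)
```

```text
{'K': array([[309.70691629,   0.        , 321.94389237],
       [  0.        , 309.70691629, 202.96819748],
       [  0.        ,   0.        ,   1.        ]]), 'eye': array([530.23648862, -17.41375393, 379.28788197]), 'rotation': array([1.9616766 , 2.13346643, 0.35783287])}
t 6.3 tcp [612.6 -13.4 254. ] tool yaw 0.084 F [-0.9 -0.4 -0.4] gap 51.4 tilt [ 0.002 -0.    -1.   ]
```

View pics/w1b.png

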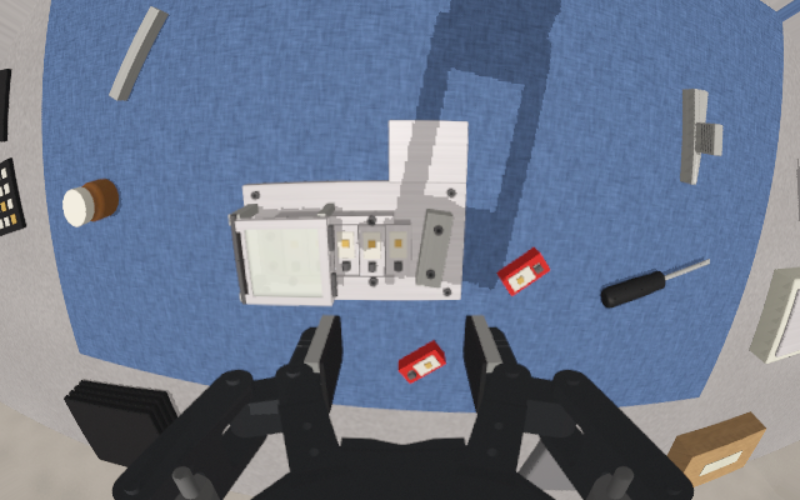

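The cover lies flat on the rear panel at (285,262). The slot is between carrier 5 at (398,245) and the jaw at (435,248), and the tongue is at (428,150). I measure the nest from this view.

```bash
python3 - <<'E'
from h import *
import vision_dummy if False else None
E
python3 - <<'E'
from h import *
# calibration from the capture moment
c={'K':np.array([[309.70691629,0,321.94389237],[0,309.70691629,202.96819748],[0,0,1]]),'eye':[530.23648862,-17.41375393,379.28788197],'rotation':[1.9616766,2.13346643,0.35783287]}
im=cv2.imread("pics/w1.png")
g=cv2.cvtColor(im,cv2.COLOR_BGR2GRAY)
px=np.array([(389,121),(467,121),(243,185),(461,299)],np.float32)*0.8
px=cv2.cornerSubPix(g,px.reshape(-1,1,2).copy(),(4,4),(-1,-1),(3,50,.01))[:,0]
print(px/0.8)
N=np.array([[-122,45],[-122,120],[-62,-105],[62,120]],float)
W=np.array([onz(c,*p,12,True)[:2] for p in px]);print(W.round(1))
z=(N-N.mean(0))@[1,1j];w=(W-W.mean(0))@[1,1j]
k=(w*z.conj()).sum()/(abs(z)**2).sum();yaw=np.angle(k);o=W.mean(0)@[1,1j]-np.exp(1j*yaw)*(N.mean(0)@[1,1j])
print("scale",abs(k),"res",abs(w-z*np.exp(1j*yaw)).round(1),o,yaw,"old",nestpose())
json.dump([o.real,o.imag,yaw],open("nest.json","w"))
for n,p,h in [("c5",(410,222),34),("c5",(412,275),34),("jaw",(426,209),32),("jaw",(416,281),32),("jawR",(452,213),32),("jawR",(445,287),32)]:
    print(n,w2n(onz(c,p[0]*.8,p[1]*.8,h,True)).round(1))
cv2.imwrite("pics/w1c.png",cv2.resize(im[80:250,180:390],(800,648))[:600])
hs=cv2.cvtColor(im,cv2.COLOR_BGR2HSV)
m=((hs[...,1]<70)&(hs[...,2]>70)).astype(np.uint8)*255;b=np.zeros_like(m);b[60:155,530:590]=255
cs,_=cv2.findContours(m&b,cv2.RETR_EXTERNAL,cv2.CHAIN_APPROX_NONE);k=max(cs,key=cv2.contourArea)
for p in cv2.approxPolyDP(k,1.5,True)[:,0]: print(p,[onz(c,*p,h,True)[:2].round(1).tolist() for h in (0,24,58)])
E
```

```text
[[388.6311  119.86486]
 [467.3143  121.17048]
 [241.90833 185.37933]
 [459.6903  299.21796]]
[[ 525.5  -29.9]
 [ 519.5   43.6]
 [ 596.5 -173.7]
 [ 701.3   58.7]]
scale 0.9913698795448628 res [0.7 1.1 1.2 1.1] (650.1037522326443-65.30169073027346j) 0.07995382026544974 old [647.681590526829, -65.56861697285272, 0.08124913302654009]
c5 [-28.1  65.4  34. ]
c5 [24.3 67.9 34. ]
jaw [-40.  80.  32.]
jaw [31.5 71.9 32. ]
jawR [-36.5 104.2  32. ]
jawR [ 37.9 100.6  32. ]
[546  71] [[432.3, 299.5], [438.5, 279.4], [447.3, 251.0]]
[544 144] [[540.2, 314.7], [539.6, 293.7], [538.7, 263.9]]
[556 147] [[540.3, 341.9], [539.6, 319.2], [538.7, 287.0]]
[560 123] [[502.6, 341.9], [504.3, 319.1], [506.8, 286.9]]
[577 124] [[495.7, 382.4], [497.9, 357.1], [501.0, 321.3]]
[578 101] [[459.4, 377.4], [463.8, 352.4], [470.2, 317.0]]
[564  97] [[461.4, 343.2], [465.7, 320.4], [471.9, 288.1]]
[566  78] [[431.1, 343.6], [437.3, 320.7], [446.2, 288.4]]
[564  72] [[423.0, 338.0], [429.8, 315.5], [439.4, 283.6]]  File "<stdin>", line 2
    import vision_dummy if False else None
                        ^^
SyntaxError: invalid syntax
```

View pics/w1c.png

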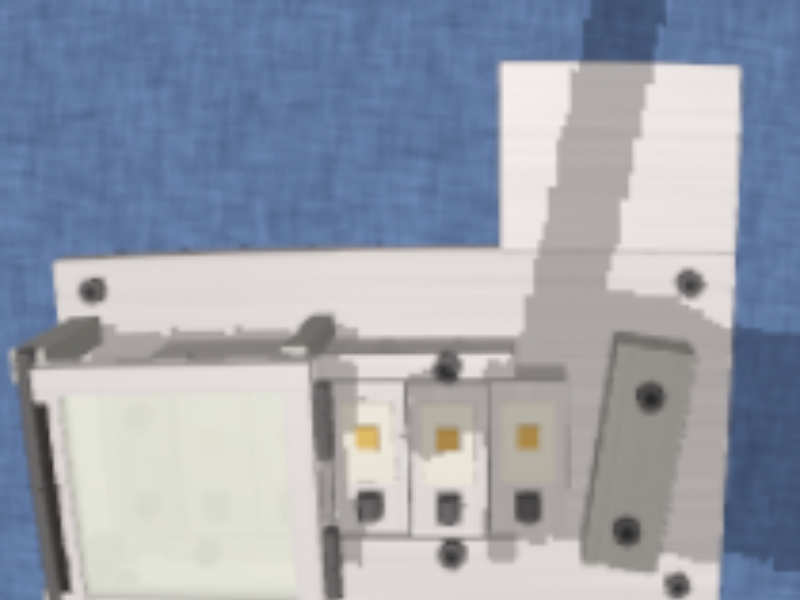

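The close crop shows the slot open at (590,450), with the carriers uncovered and in place. Now I fetch the wedge at about (486,314), yaw 0.13.

Run:
```python
from h import *
rows([(486,314,200),(486,314,54)],.13)
```

```text
t 6.3 tcp [612.6 -13.4 254. ] tool yaw 0.084 F [-0.9 -0.4 -0.4] gap 51.4 tilt [ 0.002 -0.    -1.   ]
[ 3.292 11.229  1.789] twist -0.44
[ 3.303 11.231  6.656] twist -0.44
```

>>> carry_out(targets=[[0.3, 1.2, 0, -0.2, 0.4], [0.7, 2.5, 0, -0.4, 0.6], [1.1, 3.8, 0, -0.44, 0.6], [1.5, 5.1, 0, -0.44, 0.6], [1.9, 6.4, 0, -0.44, 0.6], [2.2, 7.7, 0.2, -0.44, 0.6], [2.6, 9, 0.5, -0.44, 0.6], [3, 10.2, 1, -0.44, 0.6]])

```text
clock: 6.97
eef_pos: [499.4, 284.0, 222.5]
ee_rot: [-0.198, 3.133, 0.0]
contact_force: [1.1, 0.2, 0.2]
finger_gap: 68.5
grip_force: 0.0
```

Run:
```python
from h import *
c=vision.get_calibration("wrist");im=vision.capture("wrist");cv2.imwrite("pics/w2.png",im)
hs=cv2.cvtColor(im,cv2.COLOR_BGR2HSV)
m=((hs[...,1]<70)&(hs[...,2]>70)).astype(np.uint8)*255
p0=c
cs,_=cv2.findContours(m,cv2.RETR_EXTERNAL,cv2.CHAIN_APPROX_NONE)
for k in cs:
    q=onz(c,*k[:,0].mean(0),10,True)
    if cv2.contourArea(k)>100 and abs(q[0]-486)<50 and abs(q[1]-314)<50:
        for p in cv2.approxPolyDP(k,1.5,True)[:,0]: print(p,[onz(c,*p,h,True)[:2].round(1).tolist() for h in (0,24,58)])
rows([(486,314,200),(486,314,54)],.13)
```

```text
[362 117] [[429.8, 320.4], [429.0, 317.2], [427.9, 312.6]]
[342 118] [[434.1, 298.6], [433.0, 296.9], [431.5, 294.5]]
[342 212] [[543.2, 314.2], [534.6, 311.5], [522.3, 307.5]]
[344 217] [[549.3, 317.6], [540.2, 314.6], [527.3, 310.3]]
[351 215] [[545.7, 325.5], [536.8, 321.9], [524.3, 316.9]]
[354 194] [[519.3, 324.9], [512.3, 321.4], [502.4, 316.4]]
[361 192] [[515.8, 332.7], [509.0, 328.6], [499.5, 322.9]]
[360 154] [[471.6, 324.4], [467.9, 320.9], [462.7, 316.0]]
[366 121] [[433.5, 325.5], [432.5, 321.9], [431.0, 316.9]]
t 7.02 tcp [494.1 289.3 218.6] tool yaw 0.13 F [-3.   3.8 -2. ] gap 68.0 tilt [-0.007  0.003 -1.   ]
[0.157 0.849 0.624] twist -0.0
[0.127 0.829 5.491] twist -0.0
```

>>> carry_out(targets=[[0.15, 0.8, 0.5, -0.1, 0.6], [0.15, 0.83, 1.6, -0.1, 0.6], [0.15, 0.83, 2.8, -0.1, 0.6], [0.15, 0.83, 3.9, -0.1, 0.6], [0.15, 0.83, 4.8, -0.1, 0.6], [0.15, 0.83, 5.4, -0.1, 0.6], [0.15, 0.83, 5.5, -0.1, 0.6], [0.15, 0.83, 5.5, -0.1, 0.6]])

```text
clock: 7.68
eef_pos: [490.2, 305.2, 55.3]
ee_rot: [0.215, -3.13, 0.004]
contact_force: [0.3, -0.2, 0.4]
finger_gap: 68.3
grip_force: 0.0
```

>>> carry_out(targets=[[0, 0, 0, 0, -0.2], [0, 0, 0, 0, -0.4], [0, 0, 0, 0, -0.6], [0, 0, 0, 0, -0.8], [0, 0, 0, 0, -0.8], [0, 0, 0, 0, -1], [0, 0, 0, 0, -1], [0, 0, 0, 0, -1]], grip_force=70)

```text
clock: 8.35
eef_pos: [491.6, 307.6, 59.2]
ee_rot: [-0.217, 3.131, 0.002]
contact_force: [-1.0, 0.7, 5.7]
finger_gap: 12.1
grip_force: 70.6
```

>>> carry_out(targets=[[0, 0, -0.2, 0, -1], [0, 0, -0.5, 0, -1], [0, 0, -1, 0, -1], [0, 0, -1.6, 0, -1], [0, 0, -2.2, 0, -1], [0, 0, -2.7, 0, -1], [0, 0, -2.7, 0, -1], [0, 0, -2.7, 0, -1]])

```text
clock: 9.02
eef_pos: [490.8, 306.9, 139.4]
ee_rot: [-0.217, 3.133, 0.001]
contact_force: [-0.2, 0.2, -4.6]
finger_gap: 12.6
grip_force: 69.4
```

Run:
```python
from h import *
c=vision.get_calibration("wrist");im=vision.capture("wrist");cv2.imwrite("pics/w3.png",im)
cv2.imwrite("pics/w3b.png",cv2.resize(im[60:400,200:480],(494,600)))
np.save("c3.npy",c,allow_pickle=True)
rows([n2w([-100,78,90]),n2w([-92,78,66])],nestpose()[2])
```

```text
t 9.07 tcp [490.  306.5 138.4] tool yaw 0.138 F [-0.3 -0.1 -4.4] gap 12.2 tilt [-0.001 -0.001 -1.   ]
[ -0.404 -10.22    1.617] twist 0.56
[ -0.671 -10.235   2.417] twist 0.56
```

View pics/w3b.png

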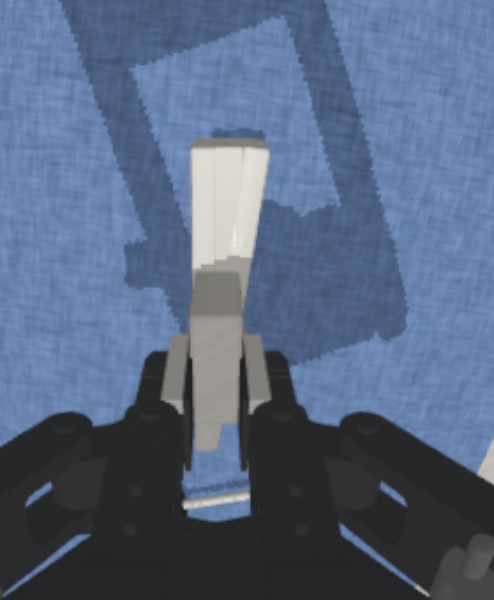

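The wedge is held level by the tab and its butt faces the camera at crop (193–268,148). I measure how it sits in the hand from the butt's top corners.

Run:
```python
from h import *
c=np.load("c3.npy",allow_pickle=True).item()
o=np.array([490,306.5]);a=.138
ax=np.array([np.cos(a),np.sin(a)]);ay=np.array([-ax[1],ax[0]])
s=280/494
# butt top corners (full px), thin end top corner region, tab rear top corners
P={"buttL":(193,147),"buttR":(268,150),"tabL":(190,318),"tabR":(244,318)}
for z in (100,103,106):
  for n,(u,v) in P.items():
    h=z+34 if n[0]=="t" else z
    q=onz(c,200+u*s,60+v*s,h,True)[:2]-o
    print(z,n,(q@ax).round(1),(q@ay).round(1))
```

```text
100 buttL -58.5 -5.8
100 buttR -57.7 16.5
100 tabL -19.1 -5.8
100 tabR -19.0 8.2
103 buttL -58.9 -5.7
103 buttR -58.1 16.2
103 tabL -20.5 -5.6
103 tabR -20.5 8.0
106 buttL -59.3 -5.6
106 buttR -58.5 15.9
106 tabL -21.9 -5.5
106 tabR -21.9 7.9
```

Run:
```python
from h import *
rows([n2w([-96.5,77.5,110]),n2w([-96.5,77.5,85])],nestpose()[2])
```

```text
t 9.07 tcp [490.  306.5 138.4] tool yaw 0.138 F [-0.3 -0.1 -4.4] gap 12.2 tilt [-0.001 -0.001 -1.   ]
[ -0.519 -10.243   0.95 ] twist 0.56
[ -0.519 -10.243   1.783] twist 0.56
```

>>> carry_out(targets=[[0, -0.6, 0, 0.1, -1], [0, -1.6, 0, 0.2, -1], [-0.1, -2.7, 0, 0.3, -1], [-0.2, -3.8, 0, 0.4, -1], [-0.3, -5, 0, 0.56, -1], [-0.4, -6.2, 0, 0.56, -1], [-0.5, -7.4, 0, 0.56, -1], [-0.5, -8.5, 0, 0.56, -1]])

```text
clock: 9.73
eef_pos: [540.1, 54.3, 137.2]
ee_rot: [0.125, -3.137, 0.001]
contact_force: [0.6, 0.1, -4.2]
finger_gap: 12.3
grip_force: 69.5
```

Run:
```python
from h import *
rows([n2w([-96.5,77.5,110]),n2w([-96.5,77.5,85])],nestpose()[2])
```

```text
t 9.73 tcp [540.1  54.3 137.2] tool yaw 0.079 F [ 0.6  0.1 -4.2] gap 12.3 tilt [-0.002 -0.    -1.   ]
[-0.124 -1.683  0.905] twist -0.01
[-0.126 -1.683  1.738] twist -0.01
```

>>> carry_out(targets=[[-0.05, -0.5, 0, 0, -1], [-0.1, -1, 0.2, 0, -1], [-0.12, -1.4, 0.5, 0, -1], [-0.12, -1.6, 0.9, 0, -1], [-0.12, -1.68, 1.3, 0, -1], [-0.12, -1.68, 1.6, 0, -1], [-0.12, -1.68, 1.74, 0, -1], [-0.12, -1.68, 1.74, 0, -1]])

```text
clock: 10.4
eef_pos: [546.5, 6.9, 84.5]
ee_rot: [0.125, -3.135, -0.001]
contact_force: [-0.4, -0.4, -4.2]
finger_gap: 12.1
grip_force: 69.5
```

Run:
```python
from h import *
rows([n2w([-96.5,77.5,73])],nestpose()[2])
c=vision.get_calibration("wrist");np.save("c4.npy",c,allow_pickle=True);im=vision.capture("wrist");cv2.imwrite("pics/w4.png",im)
t=vision.capture("top");s=vision.capture("scene")
a=cv2.resize(t[150:270,260:400],(560,480),interpolation=cv2.INTER_CUBIC)
b=cv2.resize(im[60:320,240:380],(240,480))
cv2.imwrite("pics/m4.png",np.hstack([a,b]));cv2.imwrite("pics/s4.png",s)
```

```text
t 10.4 tcp [546.5   6.9  84.5] tool yaw 0.08 F [-0.4 -0.4 -4.2] gap 12.1 tilt [-0.004  0.    -1.   ]
[-0.034 -0.091  0.384] twist -0.0
```

View pics/m4.png

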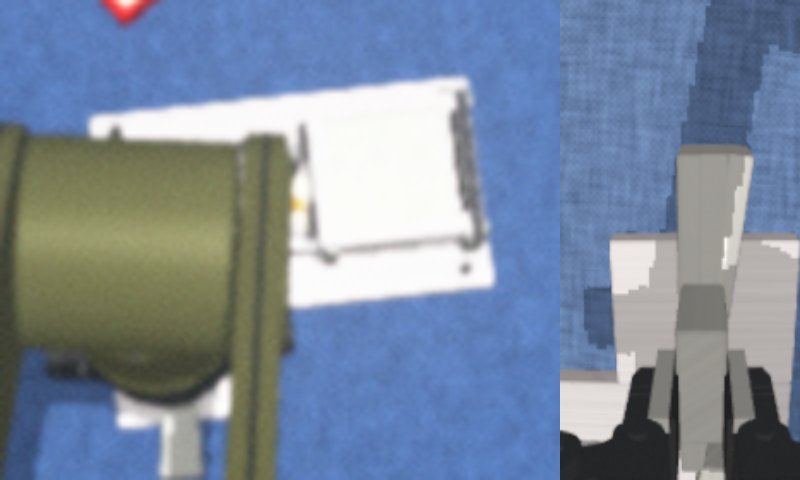

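The wrist view shows the wedge over the tongue, pointing at the slot. The tongue's end corners are at (611,237) and (797,240) and the butt is at (677–753,148), so I can check the offset directly against the tongue.

Run:
```python
from h import *
c=np.load("c4.npy",allow_pickle=True).item()
f=lambda u,v,h:w2n(onz(c,240+(u-560)*140/240,60+v*260/480,h,True)).round(1)
for p in [(611,237),(799,240)]: print("tongue",f(*p,12),"expect y 45/120 x -122")
for p in [(677,150),(753,152)]: print("butt",f(*p,50.5))
for p in [(677,328),(727,330)]: print("tab rear",f(*p,84.5))
print("tcp",w2n(ctrl.get_obs()["eef_pos"]).round(1))
```

```text
tongue [-123.2   46.4   12. ] expect y 45/120 x -122
tongue [-122.1  119.    12. ] expect y 45/120 x -122
butt [-158.8   73.9   50.5]
butt [-158.4   96.4   50.5]
tab rear [-121.2   74.8   84.5]
tab rear [-120.7   87.5   84.5]
tcp [-95.6  80.1  86.7]
```

>>> carry_out(targets=[[0, -0.06, 0.1, 0, -1], [0, -0.11, 0.2, 0, -1], [0, -0.11, 0.26, 0, -1], [0, -0.11, 0.3, 0, -1], [0, -0.11, 0.34, 0, -1], [0, -0.11, 0.38, 0, -1], [0, -0.11, 0.4, 0, -1], [0, -0.11, 0.4, 0, -1]])

```text
clock: 11.22
eef_pos: [548.3, 3.1, 74.4]
ee_rot: [0.125, -3.139, -0.0]
contact_force: [0.8, -0.2, -4.3]
finger_gap: 12.3
grip_force: 69.6
```

>>> carry_out(targets=[[0, 0, 0.02, 0, -1], [0, 0, 0.04, 0, -1], [0, 0, 0.06, 0, -1], [0, 0, 0.08, 0, -1], [0, 0, 0.1, 0, -1], [0, 0, 0.1, 0, -1], [0, 0, 0.1, 0, -1], [0, 0, 0.1, 0, -1]])

```text
clock: 11.88
eef_pos: [548.4, 3.1, 71.5]
ee_rot: [-0.125, 3.139, -0.0]
contact_force: [-0.3, 0.2, -4.8]
finger_gap: 12.1
grip_force: 69.6
```

>>> carry_out(targets=[[0, 0, 0.02, 0, -1], [0, 0, 0.03, 0, -1], [0, 0, 0.04, 0, -1], [0, 0, 0.05, 0, -1], [0, 0, 0.06, 0, -1], [0, 0, 0.07, 0, -1], [0, 0, 0.07, 0, -1], [0, 0, 0.07, 0, -1]])

```text
clock: 12.55
eef_pos: [548.5, 3.1, 71.2]
ee_rot: [-0.125, 3.138, -0.0]
contact_force: [-4.0, 0.7, 11.4]
finger_gap: 12.5
grip_force: 71.8
```

>>> carry_out(targets=[[0, 0, -0.04, 0, -1], [0, 0, -0.05, 0, -1], [-0.15, 0, -0.05, 0, -1], [-0.3, 0, -0.05, 0, -1], [-0.45, -0.02, -0.05, 0, -1], [-0.6, -0.03, -0.05, 0, -1], [-0.75, -0.05, -0.05, 0, -1], [-0.85, -0.05, -0.05, 0, -1]])

```text
clock: 13.22
eef_pos: [575.3, 3.5, 71.3]
ee_rot: [-0.125, 3.138, -0.0]
contact_force: [-3.0, -0.2, 6.7]
finger_gap: 12.4
grip_force: 70.8
```

>>> carry_out(targets=[[0, 0, -0.02, 0, -1], [-0.1, 0, -0.02, 0, -1], [-0.2, -0.01, -0.02, 0, -1], [-0.3, -0.02, -0.02, 0, -1], [-0.4, -0.03, -0.02, 0, -1], [-0.5, -0.05, -0.02, 0, -1], [-0.55, -0.06, -0.02, 0, -1], [-0.55, -0.06, -0.02, 0, -1]])

```text
clock: 13.88
eef_pos: [591.4, 3.1, 71.3]
ee_rot: [-0.125, 3.138, -0.0]
contact_force: [1.1, -0.0, -1.4]
finger_gap: 12.1
grip_force: 69.8
```

Run:
```python
from h import *
o=ctrl.get_obs();print(w2n(o["eef_pos"]).round(1),o["contact_force"].round(1),o["ft_torque"].round(2))
```

```text
[-53.1  72.9  71.3] [ 1.1 -0.  -1.4] [ 0.05 -0.17 -0.01]
```

>>> carry_out(targets=[[0, 0, 0, 0, -0.5], [0, 0, 0, 0, -0.2], [0, 0, 0, 0, 0], [0, 0, -0.1, 0, 0], [0, 0, -0.5, 0, 0], [0, 0, -1.1, 0, 0], [0, 0, -1.8, 0, 0], [0, 0, -2.2, 0, 0]])

```text
clock: 14.55
eef_pos: [591.4, 3.1, 139.7]
ee_rot: [-0.125, 3.136, -0.001]
contact_force: [-0.0, 0.8, 0.6]
finger_gap: 42.2
grip_force: 0.0
```

>>> carry_out(targets=[[0.5, 0, 0, 0, -0.2], [1.2, 0, 0, 0, -0.6], [2, 0.05, 0, 0, -1], [2.8, 0.1, 0, 0, -1], [3.4, 0.1, 0, 0, -1], [3.5, 0.1, 0, 0, -1], [3.5, 0.1, 0, 0, -1], [3.5, 0.1, 0, 0, -1]])

```text
clock: 15.22
eef_pos: [487.2, -2.3, 138.2]
ee_rot: [-0.124, 3.136, -0.0]
contact_force: [0.0, 0.0, 0.0]
finger_gap: -0.0
grip_force: 0.0
```

Run:
```python
from h import *
o=ctrl.get_obs();print("tcp nest",w2n(o["eef_pos"]).round(1),o["contact_force"].round(1))
rows([n2w([-150,77,40])],nestpose()[2])
c=vision.get_calibration("wrist");np.save("c5.npy",c,allow_pickle=True);im=vision.capture("wrist");cv2.imwrite("pics/w5.png",im)
print(c["eye"])
cv2.imwrite("pics/w5b.png",cv2.resize(im[100:400,180:460],(560,600)))
```

```text
tcp nest [-157.4   75.8  138.2] [0. 0. 0.]
t 15.22 tcp [487.2  -2.3 138.2] tool yaw 0.079 F [0. 0. 0.] gap -0.0 tilt [ 0.003 -0.    -1.   ]
[-0.236  0.042  3.273] twist -0.01
[405.98898019  -8.22296395 260.36436819]
```

View pics/w5b.png

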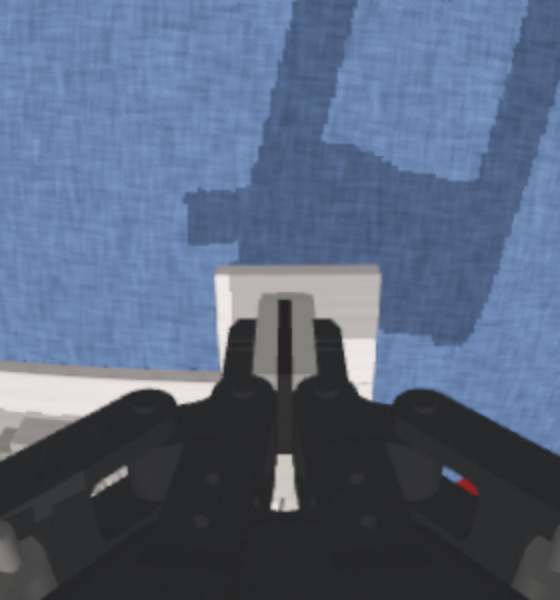

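The shut fingers are above the tongue at (285,330), behind the wedge. I lower them behind the butt and push in guarded steps.

>>> carry_out(targets=[[-0.1, 0.06, 0.5, 0, -1], [-0.2, 0.06, 1.3, 0, -1], [-0.2, 0.06, 2.2, 0, -1], [-0.2, 0.06, 2.9, 0, -1], [-0.2, 0.06, 3.2, 0, -1], [-0.2, 0.06, 3.27, 0, -1], [-0.4, 0.06, 3.27, 0, -1], [-0.6, 0.06, 3.27, 0, -1]])

```text
clock: 15.93
eef_pos: [505.0, 1.0, 40.1]
ee_rot: [-0.124, 3.138, -0.0]
contact_force: [-0.3, -0.5, -0.5]
finger_gap: -0.3
grip_force: 0.0
```

>>> carry_out(targets=[[-0.1, 0, 0, 0, -1], [-0.2, 0, 0, 0, -1], [-0.3, 0, 0, 0, -1], [-0.4, 0, 0, 0, -1], [-0.5, 0, 0, 0, -1], [-0.6, 0, 0, 0, -1], [-0.7, 0, 0, 0, -1], [-0.8, 0, 0, 0, -1]])

```text
clock: 16.6
eef_pos: [527.0, 3.0, 39.3]
ee_rot: [0.125, -3.138, -0.0]
contact_force: [-1.9, -0.4, 0.6]
finger_gap: -0.2
grip_force: 0.7
```

Run:
```python
from h import *
o=ctrl.get_obs();print("tcp nest",w2n(o["eef_pos"]).round(1),o["contact_force"].round(1),o["ft_torque"].round(2))
```

```text
tcp nest [-117.3   77.9   39.3] [-1.9 -0.4  0.6] [-0.04  0.18  0.01]
```

>>> carry_out(targets=[[-0.1, 0, 0, 0, -1], [-0.2, 0, 0, 0, -1], [-0.3, 0, 0, 0, -1], [-0.4, 0, 0, 0, -1], [-0.5, 0, 0, 0, -1], [-0.6, 0, 0, 0, -1], [-0.65, 0, 0, 0, -1], [-0.7, 0, 0, 0, -1]])

```text
clock: 17.27
eef_pos: [548.2, 4.5, 39.3]
ee_rot: [0.125, -3.138, 0.0]
contact_force: [-2.1, -1.4, 0.7]
finger_gap: -0.0
grip_force: 1.2
```

>>> carry_out(targets=[[-0.06, 0, 0, 0, -1], [-0.12, 0, 0, 0, -1], [-0.18, 0, 0, 0, -1], [-0.24, 0, 0, 0, -1], [-0.3, 0, 0, 0, -1], [-0.34, 0, 0, 0, -1], [-0.37, 0, 0, 0, -1], [-0.4, 0, 0, 0, -1]])

```text
clock: 17.93
eef_pos: [558.2, 5.1, 38.8]
ee_rot: [0.125, -3.135, 0.001]
contact_force: [-6.1, -2.2, -0.6]
finger_gap: 0.3
grip_force: 2.6
```

>>> carry_out(targets=[[-0.02, 0, 0, 0, -1], [-0.04, 0, 0, 0, -1], [-0.06, 0, 0, 0, -1], [-0.08, 0, 0, 0, -1], [-0.1, 0, 0, 0, -1], [-0.12, 0, 0, 0, -1], [-0.14, 0, 0, 0, -1], [-0.14, 0, 0, 0, -1]])

```text
clock: 18.6
eef_pos: [563.9, 5.7, 39.0]
ee_rot: [0.125, -3.138, 0.0]
contact_force: [-3.3, -2.0, -1.4]
finger_gap: -0.1
grip_force: 2.5
```

>>> carry_out(targets=[[-0.02, 0, 0, 0, -1], [-0.04, 0, 0, 0, -1], [-0.06, 0, 0, 0, -1], [-0.08, 0, 0, 0, -1], [-0.1, 0, 0, 0, -1], [-0.12, 0, 0, 0, -1], [-0.13, 0, 0, 0, -1], [-0.13, 0, 0, 0, -1]])

```text
clock: 19.27
eef_pos: [565.9, 5.5, 38.9]
ee_rot: [0.125, -3.134, 0.001]
contact_force: [-6.0, -4.8, -0.2]
finger_gap: -0.1
grip_force: 4.3
```

>>> carry_out(targets=[[0, -0.02, 0, 0, -1], [0, -0.05, 0, 0, -1], [-0.02, -0.05, 0, 0, -1], [-0.04, -0.05, 0, 0, -1], [-0.06, -0.06, 0, 0, -1], [-0.08, -0.06, 0, 0, -1], [-0.1, -0.07, 0, 0, -1], [-0.1, -0.07, 0, 0, -1]])

```text
clock: 19.93
eef_pos: [571.8, 4.5, 39.5]
ee_rot: [-0.125, 3.139, 0.0]
contact_force: [-3.4, -0.1, -0.6]
finger_gap: 0.2
grip_force: 1.8
```

>>> carry_out(targets=[[-0.02, 0, 0, 0, -1], [-0.04, 0, 0, 0, -1], [-0.06, -0.01, 0, 0, -1], [-0.08, -0.01, 0, 0, -1], [-0.1, -0.01, 0, 0, -1], [-0.12, -0.02, 0, 0, -1], [-0.13, -0.02, 0, 0, -1], [-0.13, -0.02, 0, 0, -1]])

```text
clock: 20.6
eef_pos: [572.3, 4.4, 39.2]
ee_rot: [0.125, -3.133, -0.001]
contact_force: [-8.8, -0.9, 5.0]
finger_gap: 0.3
grip_force: 5.1
```

>>> carry_out(targets=[[-0.02, 0, 0, 0, -1], [-0.03, 0, 0, 0, -1], [-0.04, -0.01, 0, 0, -1], [-0.06, -0.01, 0, 0, -1], [-0.07, -0.01, 0, 0, -1], [-0.08, -0.01, 0, 0, -1], [-0.09, -0.01, 0, 0, -1], [-0.09, -0.01, 0, 0, -1]])

```text
clock: 21.27
eef_pos: [572.5, 4.5, 38.9]
ee_rot: [0.125, -3.129, -0.002]
contact_force: [-12.1, -1.3, 7.5]
finger_gap: 0.0
grip_force: 7.3
```

>>> carry_out(targets=[[-0.02, 0, 0, 0, -1], [-0.04, 0, 0, 0, -1], [-0.06, 0, 0, 0, -1], [-0.08, 0, 0, 0, -1], [-0.1, 0, 0, 0, -1], [-0.1, 0, 0, 0, -1], [-0.1, 0, 0, 0, -1], [-0.1, 0, 0, 0, -1]])

```text
clock: 21.93
eef_pos: [572.7, 4.5, 38.5]
ee_rot: [0.125, -3.123, -0.002]
contact_force: [-16.9, -1.9, 9.7]
finger_gap: -0.1
grip_force: 9.9
```

The wedge is jammed with about 17 N on the butt, within 12–20 N. I back off and lift clear.

>>> carry_out(targets=[[0.1, 0, 0, 0, -1], [0.3, 0, 0, 0, -1], [0.6, 0, 0, 0, -1], [1, 0, 0, 0, -1], [1.3, 0, -0.3, 0, -1], [1.5, 0, -1.2, 0, -1], [1.5, 0, -2.4, 0, -1], [1.5, 0, -3.6, 0, -1]])

```text
clock: 22.6
eef_pos: [535.7, 0.7, 148.8]
ee_rot: [0.124, -3.139, -0.0]
contact_force: [0.9, 0.6, 0.4]
finger_gap: 0.0
grip_force: 0.0
```

>>> carry_out(targets=[[0, 0.7, -0.7, 0, -1], [0, 1.5, -1.2, 0, -1], [0, 2.7, -1.7, 0, -1], [0, 4, -2, 0, -1], [0, 5.3, -2.2, 0, -1], [0, 6.4, -2.2, 0, -1], [0, 6.8, -2.2, 0, -1], [0, 6.8, -2.2, 0, -1]])

```text
clock: 23.27
eef_pos: [520.4, 207.1, 214.7]
ee_rot: [-0.131, 3.136, 0.003]
contact_force: [-0.0, 0.1, -0.5]
finger_gap: 0.4
grip_force: 0.0
```

Run:
```python
from h import *
rows([],0)
c=vision.get_calibration("wrist");im=vision.capture("wrist");t=vision.capture("top");cv2.imwrite("pics/t9.png",t);cv2.imwrite("pics/w9.png",im)
ct=vision.get_calibration("top")
# check: tab top/wedge top seen from above
for X,Y,h in [(-61,68.8,24),(-61,84,24),(-17-6,62,58),(11,62,58)]:
    p=n2w([X,Y,h+12]);print(X,Y,proj(ct,p).round())
# darker-than-plate mask in nest region of top view -> contours in nest frame
w=n2w([0,0,0])
M=[]; 
for v in range(165,265):
  for u in range(275,345):
    q=w2n(onz(ct,u,v,36));M.append((u,v,q[0],q[1],*t[v,u]))
M=np.array(M)
for x in range(-110,80,8):
    print(x,"".join("%4d"%M[np.argmin((M[:,2]-x)**2+(M[:,3]-y)**2),5] for y in range(40,116,4)))
```

```text
t 23.27 tcp [520.4 207.1 214.7] tool yaw 0.083 F [-0.   0.1 -0.5] gap 0.4 tilt [ 0.003  0.002 -1.   ]
-61 68.8 [308. 226.]
-61 84 [302. 226.]
-23 62 [309. 206.]
11 62 [307. 191.]
-110  139 214 253 253 253 253 253 253 253 253 253 253 253 253 253 253 253 252 253
-102  136 199 252 252 253 253 253 253 253 252 252 253 252 253 252 252 252 253 252
-94  142 231 249 253 253 253 253 253 252 252 252 253 252 252 252 252 252 252 252
-86  135 205 252 252 252 252 252 252 252 252 252 252 252 252 252 252 252 252 252
-78  136 200 252 252 253 252 252 252 252 252 252 252 252 252 252 252 252 252 252
-70  180 226 246 252 252 250 249 249 252 251 251 250 250 251 252 251 249 250 251
-62  251 251 251 251 251 236 207 212 209 207 216 232 251 251 250 246 240 248 251
-54  251 251 251 251 250 246 240 235 239 241 239 247 251 251 250 236 222 240 250
-46  251 251 251 251 251 240 237 239 241 242 237 244 250 250 250 250 251 250 250
-38  233 234 230 249 251 239 241 240 242 242 227 229 219 220 222 220 232 249 250
-30  245 245 241 216 240 239 240 235 238 239 226 240 233 230 236 240 240 248 250
-22  250 250 251 250 248 218
[... 312 characters left out ...]
 248 240 229 233 233 225 239 238 238 237 232 232 251 251 251
18  249 229 214 235 249 245 236 233 220 226 228 180 217 233 237 249 251 251 251
26  249 248 247 247 249 235 235 233 215 236 236 220 226 237 240 248 251 251 251
34  251 251 250 250 250 241 238 233 233 243 239 239 237 236 248 250 250 250 250
42  250 250 250 250 250 240 238 239 248 250 251 250 250 250 250 209 155 236 250
50  248 248 244 249 247 246 246 245 248 247 247 247 248 245 248 240 230 240 246
58  142 141 140 139 155 144 142 142 140 136 153 146 140 136 134 146 137 134 135
66  128 131 135 134 136 135 133 135 133 133 131 129 133 133 120 127 123 129 123
74  135 128 132 133 126 133 137 135 131 130 126 127 136 138 129 129 131 126 131
```

The map shows the wedge in the slot: butt at nest x about -62, thin end about 46, straight side parallel at y about 60, in line with the jam position. Handing in.

```bash
python3 -c "
from h import *
print(ctrl.job_done())"
```

```text
the job is handed in; nothing more can be done
None
```

I folded the cover's front panel flat onto the rear panel, pushed the wedge into the slot until it jammed with about 17 N on its butt, backed the arm clear and handed the job in at about 23 s; the result of the judging was not shown to me.

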